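# Lock the saw's length stop with its locating pin

### The job

Lock the length stop: take the locating pin out of its wooden rest and put it through the bush of the sliding stop. The hole it belongs in is hidden under the stop, so press the tip on the strip below with a steady 7 to 10 N or so (its own weight is not enough) and slide pin and stop together along the track until the tip drops in, then push the pin fully home until its flange sits flat on the bush, and let go. Be gentle: touch down slowly and keep the force on the pin below 45 N all the time, knocks included, and leave the other things on the bench where they are.

Things in the scene. Friction and masses are not known exactly. Their poses are not given: they have to be found in the camera images.
- pin: loose steel locating pin, about 110 g, standing tip down in the wooden rest at the start, its flange on the block. From the tip up: shank 12 mm diameter, 32 mm long, tip chamfered 2.5 mm to 9 mm; flange 24 mm diameter, 5 mm thick; round black grip 18 mm diameter, 30 mm long; 67 mm in all. Origin: centre of the tip's end face; z points along the pin to the grip
- pin_seat (a point): centre of the underside of the pin's flange, 32 mm above the tip (flange top at 37 mm, grip top at 67 mm above the tip)
- pin_rest: fixed pine block 64 x 64 x 40 mm high, left of the track, with one upright hole 15 mm in diameter, 34 mm deep, in the middle, in which the pin stands. Origin: centre of its underside. The tall fixed mitre saw stands right of and behind the track (centre x 0.70, y -0.14 m): coming from the right, pass in front of it, fingers 0.35 m or more above the table and no further out than x 0.43 m
- track: fixed aluminium and dark steel track of the length stop, 84 mm (x) by 240 mm (y) by 36 mm high, on the table; origin: centre of its underside; the stop slides along its y axis. Inside, always covered by the stop's plate, lies a smooth steel strip, its upper face 30 mm above the table, with the one upright hole for the pin
- strip_mid (a point): middle of the strip's upper face, 30 mm above the table; NOT the hole. The hole (14 mm diameter, 1 mm chamfer) lies at track x = 0, unknown y: under the bush when stop is somewhere from 25 to 65 mm. A stiff follower fills it to 0.5 mm below its mouth; it yields to about 4 to 5 N and stays where pushed (16 mm travel), so the tip sinks in only under a steady press
- stop (a joint): position of the stop along the track (m): 0 to 0.075, growing towards the track's +y; starts between 0 and 12 mm, always short of the hole. Sliding it takes about 2 N
- bush (a point): centre of the upper rim of the bush in the stop: a dark boss 34 x 34 x 10 mm on the middle of the stop's flat plate (56 x 184 x 6 mm), with an upright 13.5 mm hole through both. 47 mm above the table, 17 mm above the strip, on the track's middle line; axes as the track's. Pin tip on the strip: flange 15 mm above the bush. Fully home: pin_seat and bush coincide, tip 15 mm deep in the hole
- stop_face (a point): middle of the upright stop face at the +y end of the stop's plate, 36 mm high above the plate, 56 mm wide, 85 mm from the bush
- tape_measure: yellow pocket tape measure, 40 x 98 x 70 mm, standing on the bench in front of the track: leave alone
- offcut_2: flat pine offcut, 64 x 110 x 19 mm, behind the track: leave alone
- masking_tape: roll of masking tape, 98 mm across, 25 mm high, lying in front of the pin rest: leave alone
- screw_tin: open round tin of screws, 69 mm across, 38 mm high, behind the pin rest: leave alone
There are look-alikes about, which are no part of the job. There is more than one size of the pin; the one meant has the size given above.

How it is judged:
By the outcome, as a careful person would: the job done as asked, in the order asked, and still so for the second after the job is handed in, with the robot touching nothing.
It also fails if it takes over 64 s, if anything falls off the work surface, if the arm or the gripper's body presses on something with over 40 N, if the wrist force passes 120 N, or if a joint passes its speed limit or range.

### The arm

A 7-joint arm with a two-finger parallel gripper is mounted at the origin on a cart in front of the work surface, level with it; the furniture and walls round the work are solid. World frame = base frame: x ahead of the robot, y to its left, z up, the work surface at z = 0. Lengths are in m, angles in rad, forces in N, time in s.
With the tool pointing down it reaches from about 0.35 to 0.9 m from the base axis. Payload 8.1 kg.
Tool frame: the origin (TCP) lies midway between the tips of the shut fingers; the grasp point (between the pads) lies 19 mm behind it; z points along the fingers, y is the line along which they close (so a half turn about z gives the same grasp; the last joint's range is limited). The gripper opens to 92 mm and grips with 3 to 60 N. Pads are 19 mm wide; open, the fingers measure 130 mm over their backs; the gripper's body (75 mm by 190 mm) begins 47 mm behind the grasp point.
Start: joints at [1.175, 0.434, 0.025, 1.573, -0.012, 1.134, -0.075], TCP at [0.18, -0.598, 0.227] pointing down, gripper open.
Joint ranges: [-2.62, 2.62], [-0.44, 2.09], [-1.27, 1.32], [0.08, 2.57], [-1.32, 4.46], [0.12, 2], [-2.74, 2.74]. Speed limits (rad/s): [2.22, 2.22, 3.01, 3.01, 3.14, 3.14, 3.14].

### API

Orientations are given as a rotation vector (axis times angle).
In Python, from cell import arm gives the robot as it stands.
- The arm moves only by the tool carry_out, never from a script. Its arguments are lists of equal length, an entry for each row: "claw": the finger opening in cm, from 0 to 9.18; "delta_pos": the shift along the tool's x, y, z in cm, a list of three; "angular": the turn, a rotation vector about the tool's x, y, z in rad, a list of three. In form: {"claw": [claw, ...], "delta_pos": [[dx, dy, dz], ...], "angular": [[ax, ay, az], ...]}. A call has 1 to 20 rows; each row shifts and turns the commanded pose from where the row before left it, along the tool's axes as they then stand; what a row does not reach is not made up. A row lasts 1/10 s, in which the tool goes at most 50 mm and 8.59 degrees, less where a joint would pass 70% of its speed; a pose out of reach is approached as far as the arm can. A call with a gripper value outside its range is refused whole. The fingers move at their own pace and stop on an object; "force" is the grip in N (left out, the last holds). Time passes only in rows, so rows that do not move let the fingers close. It gives the time, the measured TCP pose, the force, the opening and the grip force at its end, in the units of the state.
- arm.observe(): the state, without advancing time (a new reading comes with each control period).
- arm.get_image(name): name is "side" or "top"; returns a dict with "frame" (480x640x3 uint8, red, green, blue), "mtx" (3x3 intrinsics, pixels), "dist" ([k1, k2, p1, p2, k3] as OpenCV has them; the pictures are not rectified), "T" (4x4, takes a point from camera to world coordinates). Camera axes: x right, y down, z forward; pixel columns grow to the right and rows downward; lengths in m; the calibration is good to about 2 mm. A picture is of the moment at which its call begins. There is no depth.
- arm.sign_off(): hands the job in; it is judged then, once.
Trained networks look in a picture, given as the dict that the camera call returned (one of the last four; its "shot" number tells which), for a name from the list of things; names that differ only in an ending like _2 or _b are one class to them, and where a whole thing is asked for, a point or a joint stands for the part that bears it (a point fixed in the world has none). Each returns a list of dicts, best first, with "conf" (0 to 1); they miss things now and then, are a little off and sometimes report something else, mostly with a low value. They report only what shows in the picture. A call takes as long as a camera call. They do not tell look-alikes from the thing itself.
- arm.look_for(label, picture): "centre" ([column, row] as shares, 0 to 1, of the picture: columns of its width, rows of its height, amid what is visible of it).
- arm.trace(label, picture): "region" (480x640 bool, what is visible of it) and "centre" ([column, row] as shares, 0 to 1, of the picture: columns of its width, rows of its height, amid what is visible of it).
- arm.place_of(label, picture): "centre" ([column, row] as shares, 0 to 1, of the picture: columns of its width, rows of its height: a listed point, or the origin of a listed thing).
The state is a dict: "clock": time; "joints": joint angles; "dq": joint speeds; "joint_efforts": joint torques, N m; "position": TCP position; "ee_rot": TCP orientation; "force": force on the tool from outside, world axes, zero at the start; "ft_torque": the same for the moment, N m; "width": opening from 0.0 (shut) to 1.0 (fully open); "gripper_force": force on a finger pad.
Only numpy, scipy, OpenCV 4.12 (cv2) and the standard library are available. Lean on these libraries where they do the work, as an engineer would, in place of code of your own. Each camera call takes 0.05 s, during which the arm holds its last target. There are 200 camera calls.

## Working session

There is one attempt and no reset: what is moved stays moved. The work goes in short steps, Python scripts to look and compute and a tool call to move; the robot and the scene stay as the last step left them, time stands still between calls to the robot, and variables do not carry over. Pictures are saved under pics/ and viewed, at most 10 in all, crops included, and the job is handed in when it is done.

Besides the shell and the picture viewer there is one more tool, called after "Call:" as name(argument=value, ...), one argument or row to a line, values as JSON. carry_out: Moves the arm, as the interface text tells. Its arguments: {"type":"object","properties":{"claw":{"type":"array","items":{"type":"number"}},"delta_pos":{"type":"array","items":{"type":"array","items":{"type":"number"}}},"angular":{"type":"array","items":{"type":"array","items":{"type":"number"}}},"force":{"type":"number"}},"required":["claw","delta_pos","angular"]}

```bash
mkdir -p pics; ls
cat > h.py <<'E'
from cell import arm
import numpy as np, cv2
from scipy.spatial.transform import Rotation as R
def ray(p,px):
    u=cv2.undistortPoints(np.array([[px]],float),np.array(p["mtx"],float),np.array(p["dist"],float))[0,0]
    T=np.array(p["T"]);d=T[:3,:3]@np.array([u[0],u[1],1.]);return T[:3,3],d/np.linalg.norm(d)
def atz(p,px,z):
    o,d=ray(p,px);return o+d*(z-o[2])/d[2]
def proj(p,X):
    T=np.linalg.inv(np.array(p["T"]));r=cv2.Rodrigues(T[:3,:3])[0]
    return cv2.projectPoints(np.array(X,float).reshape(-1,1,3),r,T[:3,3],np.array(p["mtx"],float),np.array(p["dist"],float))[0][:,0]
def tri(r1,r2):
    A=0;b=0
    for o,d in(r1,r2):
        M=np.eye(3)-np.outer(d,d);A=A+M;b=b+M@o
    return np.linalg.solve(A,b)
def save(p,n): cv2.imwrite("pics/"+n,p["frame"][:,:,::-1])
E
python3 - <<'E'
from h import *
np.set_printoptions(precision=4,suppress=True)
P={n:arm.get_image(n) for n in("top","side")}
for n,p in P.items():
    save(p,n+"0.png");print(n,np.array(p["T"]).round(3).tolist())
    for l,z in [("pin",0.006),("pin_seat",.04),("pin_rest",0),("track",0),("bush",.047),("stop_face",.06),("strip_mid",.03),("screw_tin",0),("masking_tape",0),("tape_measure",0)]:
        for q in arm.place_of(l,p)[:3]:
            c=np.array(q["centre"])*[640,480];print(l,round(q["conf"],2),c.round(1),atz(p,c,z))
s=arm.observe();print({k:np.round(v,3).tolist() for k,v in s.items()})
E
```

```text
pics
top [[0.018, -0.988, 0.15, 0.407], [-1.0, -0.019, -0.005, 0.271], [0.007, -0.15, -0.989, 0.917], [0.0, 0.0, 0.0, 1.0]]
pin 0.83 [243.6 229.9] [0.5579 0.4075 0.006 ]
pin 0.74 [288.4 225.1] [0.5684 0.3265 0.006 ]
pin 0.71 [250.9 273.6] [0.4788 0.3912 0.006 ]
pin_seat 0.79 [285.3 220.6] [0.5703 0.33   0.04  ]
pin_seat 0.56 [244.9 224. ] [0.5628 0.4005 0.04  ]
pin_seat 0.53 [251.6 271. ] [0.4806 0.3857 0.04  ]
pin_rest 0.94 [255.2 274.4] [0.4779 0.3842 0.    ]
track 0.88 [390.7 239. ] [0.5473 0.1391 0.    ]
track 0.62 [252.9 271.8] [0.4825 0.3885 0.    ]
track 0.26 [417.5 237. ] [0.5519 0.0902 0.    ]
bush 0.83 [419.  237.6] [0.5435 0.0968 0.047 ]
stop_face 0.76 [368.5 227.2] [0.5579 0.1858 0.06  ]
strip_mid 0.74 [391.4 235.5] [0.549  0.1421 0.03  ]
strip_mid 0.61 [253.6 272.7] [0.4786 0.3834 0.03  ]
screw_tin 0.87 [240.1 182.5] [0.6479 0.4184 0.    ]
tape_measure 0.79 [327.8 301.6] [0.4316 0.2523 0.    ]
tape_measure 0.24 [390.4 235.6] [0.5536 0.1397 0.    ]
side [[-0.985, -0.093, 0.146, 0.395], [-0.173, 0.509, -0.843, 0.98], [0.004, -0.856, -0.518, 0.504], [0.0, 0.0, 0.0, 1.0]]
pi
[... 474 characters left out ...]
62 0.047 ]
bush 0.27 [237.  270.2] [0.635  0.3508 0.047 ]
stop_face 0.61 [303.2 222.8] [0.554  0.1962 0.06  ]
strip_mid 0.76 [310.5 218.8] [0.5533 0.124  0.03  ]
screw_tin 0.86 [216.9 321.4] [0.6471 0.4276 0.    ]
masking_tape 0.65 [396.8 334.6] [0.3676 0.4082 0.    ]
tape_measure 0.56 [364.8 271.3] [0.4303 0.248  0.    ]
{'clock': 1.1, 'joints': [1.175, 0.435, 0.025, 1.573, -0.012, 1.134, -0.075], 'dq': [0.001, 0.0, 0.001, -0.001, -0.002, 0.0, 0.002], 'joint_efforts': [0.0, -66.769, 0.984, -31.481, -0.061, 0.032, -0.0], 'position': [0.18, -0.598, 0.227], 'ee_rot': [3.108, 0.458, 0.0], 'force': [0.167, -0.233, -1.212], 'ft_torque': [0.013, 0.026, 0.049], 'gripper_force': 0.0, 'width': 0.998}
```

Run:
```python
import cv2
a=cv2.imread("pics/top0.png");b=cv2.imread("pics/side0.png")
c=cv2.resize(a[150:330,200:460],None,fx=3,fy=3,interpolation=cv2.INTER_CUBIC)
d=cv2.resize(b[170:350,190:420],None,fx=3.3,fy=3.3,interpolation=cv2.INTER_CUBIC)
cv2.imwrite("pics/ctop.png",c);cv2.imwrite("pics/cside.png",d)
```

```text
(no output)
```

View pics/ctop.png

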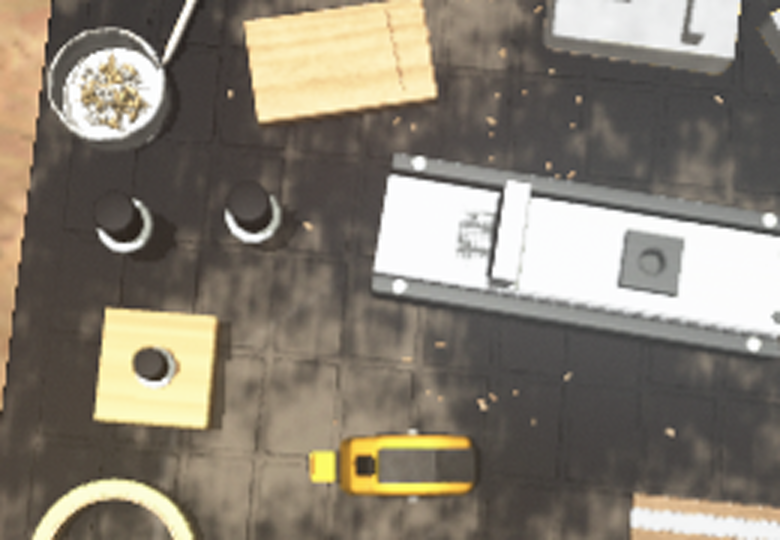

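View pics/cside.png

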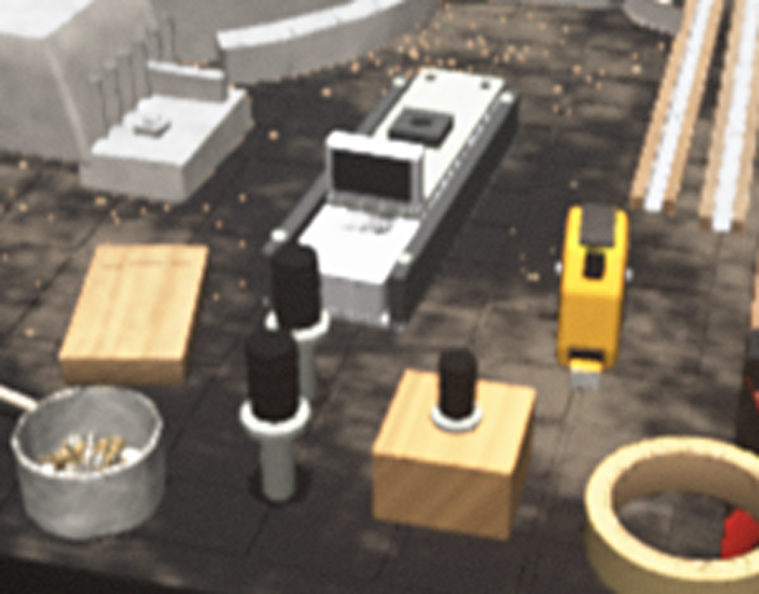

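View pics/top0.png

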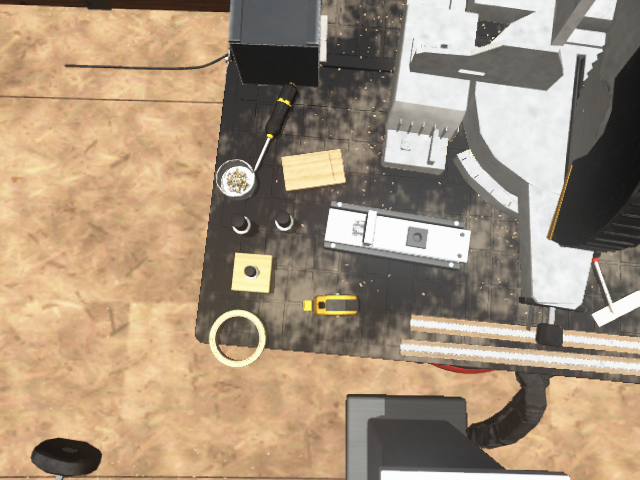

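The top crop shows three pins: in the rest at full-image (251,272), and free-standing at (242,223) and (285,219). The one in the rest at (251,272), with its flange on the wood, is the one meant. The other two show a long bare shank under the flange and are larger. The enlarged side crop confirms this: the small pin stands in the block and the big ones stand on the bench. The bush is at about (417,237).

```bash
cat >> h.py <<'E'
def plan(wp,yaws,p0=None,R0=None,step=4.0,ang=0.14):
    """waypoints (m), tool-x yaw at each; prints rows in tool cm/rad"""
    s=arm.observe();p=np.array(s["position"]);r=R.from_rotvec(s["ee_rot"])
    rows=[]
    for w,y in zip(wp,yaws):
        tgt=R.from_euler("z",y)*R.from_rotvec([np.pi,0,0])
        m=(r.inv()*tgt).as_rotvec(); d=np.array(w)-p
        n=int(max(np.ceil(np.linalg.norm(d)*100/step),np.ceil(np.linalg.norm(m)/ang),1))
        for i in range(n):
            rows.append((np.round(r.inv().apply(d/n)*100,2),np.round(m/n,3))); r=r*R.from_rotvec(m/n)
        p=np.array(w)
    print('n',len(rows));print([a.tolist() for a,_ in rows]);print([b.tolist() for _,b in rows])
E
python3 - <<'E'
from h import *
for n in("top","side"):
    p=arm.get_image(n)
    for l in("track","bush"):
        q=arm.trace(l,p)[:1]
        if not q: continue
        m=q[0]["region"].astype(np.uint8);c=cv2.findContours(m,0,1)[0];c=max(c,key=cv2.contourArea)
        b=cv2.boxPoints(cv2.minAreaRect(c));z=.036 if l=="track" else .047
        W=np.array([atz(p,x,z) for x in b]);print(n,l,q[0]["conf"],W.round(4)[:,:2].tolist(),W.mean(0).round(4))
        for i in range(4):
            e=W[(i+1)%4]-W[i];print(np.linalg.norm(e).round(3),np.degrees(np.arctan2(e[1],e[0])).round(1))
y0=0.293
plan([(.20,-.56,.40),(.41,-.20,.42),(.42,.10,.42),(.4795,.384,.20)],[y0+.3,y0+1.3,y0+2.0,2.98],step=4.0,ang=.13)
E
```

```text
top track 0.6 [[0.5215, 0.2639], [0.6096, 0.2514], [0.573, 0.0001], [0.4861, 0.0162]] [0.5475 0.1329 0.036 ]
0.089 -8.1
0.254 -98.3
0.088 169.5
0.25 81.9
top bush 0.93 [[0.5293, 0.1993], [0.5942, 0.1886], [0.5649, 0.0042], [0.5008, 0.0168]] [0.5473 0.1023 0.047 ]
0.066 -9.4
0.187 -99.0
0.065 168.9
0.185 81.1
side track 0.77 [[0.6097, 0.2829], [0.593, -0.0743], [0.4789, 0.0391], [0.5216, 0.3429]] [0.5508 0.1477 0.036 ]
0.358 -92.7
0.161 135.2
0.307 82.0
0.107 -34.2
side bush 0.59 [[0.5994, 0.1897], [0.5821, -0.0531], [0.4981, 0.0382], [0.5283, 0.2498]] [0.552  0.1062 0.047 ]
0.243 -94.1
0.124 132.6
0.214 81.9
0.093 -40.2
n 34
[[0.6, -0.62, -3.47], [0.63, -0.59, -3.47], [0.67, -0.55, -3.47], [0.7, -0.51, -3.47], [0.73, -0.46, -3.47], [3.41, -1.65, -0.18], [3.55, -1.33, -0.18], [3.65, -1.0, -0.18], [3.73, -0.67, -0.18], [3.77, -0.33, -0.18], [3.79, 0.02, -0.18], [3.77, 0.36, -0.18], [3.72, 0.7, -0.18], [3.64, 1.04, -0.18], [3.53, 1.36, -0.18], [3.4, 1.68, -0.18], [3.75, 0.21, 0.0], [3.71, 0.53, 0.0], [3.65, 0.86, 0.0], [3.56, 1.17, 0.0], [3.45, 1.48, 0.0], [3.31, 1.78, 0.0], [3.14, 2.06
[... 200 characters left out ...]
07, 2.9, 2.2]]
[[0.0, 0.0, -0.06], [0.0, 0.0, -0.06], [0.0, 0.0, -0.06], [0.0, 0.0, -0.06], [0.0, 0.0, -0.06], [0.0, 0.0, -0.091], [0.0, 0.0, -0.091], [0.0, 0.0, -0.091], [0.0, 0.0, -0.091], [0.0, 0.0, -0.091], [0.0, 0.0, -0.091], [0.0, 0.0, -0.091], [0.0, 0.0, -0.091], [0.0, 0.0, -0.091], [0.0, 0.0, -0.091], [0.0, 0.0, -0.091], [0.0, 0.0, -0.088], [0.0, 0.0, -0.088], [0.0, 0.0, -0.088], [0.0, 0.0, -0.088], [0.0, 0.0, -0.088], [0.0, 0.0, -0.088], [0.0, 0.0, -0.088], [0.0, 0.0, -0.088], [-0.0, 0.0, -0.069], [-0.0, 0.0, -0.069], [-0.0, 0.0, -0.069], [-0.0, 0.0, -0.069], [-0.0, 0.0, -0.069], [-0.0, 0.0, -0.069], [-0.0, 0.0, -0.069], [-0.0, 0.0, -0.069], [-0.0, 0.0, -0.069], [-0.0, 0.0, -0.069]]
```

Call:
carry_out(
  claw=[5,5,5,5,5,5,5,5,5,5,5,5,5,5,5,5],
  delta_pos=[
    [0.6,-0.6,-3.5],
    [0.6,-0.6,-3.5],
    [0.7,-0.5,-3.5],
    [0.7,-0.5,-3.5],
    [0.7,-0.5,-3.5],
    [3.4,-1.6,-0.2],
    [3.5,-1.3,-0.2],
    [3.6,-1.0,-0.2],
    [3.7,-0.7,-0.2],
    [3.8,-0.3,-0.2],
    [3.8,0,-0.2],
    [3.8,0.4,-0.2],
    [3.7,0.7,-0.2],
    [3.6,1.0,-0.2],
    [3.5,1.4,-0.2],
    [3.4,1.7,-0.2],
  ],
  angular=[
    [0,0,-0.06],
    [0,0,-0.06],
    [0,0,-0.06],
    [0,0,-0.06],
    [0,0,-0.06],
    [0,0,-0.09],
    [0,0,-0.09],
    [0,0,-0.09],
    [0,0,-0.09],
    [0,0,-0.09],
    [0,0,-0.09],
    [0,0,-0.09],
    [0,0,-0.09],
    [0,0,-0.09],
    [0,0,-0.09],
    [0,0,-0.09],
  ],
  force=15,
)

```text
clock: 3.0
position: [0.4118, -0.2019, 0.4241]
ee_rot: [2.204, 2.238, -0.0]
force: [1.6, -0.6, -0.6]
width: 0.547
gripper_force: 0.0
```

Run:
```python
from h import *
s=arm.observe();print(s["clock"],s["position"],s["ee_rot"],np.round(s["joints"],2))
plan([(.42,.10,.42),(.479,.384,.20)],[2.35,2.991],step=4.0,ang=.13)
```

```text
3.0 [ 0.41180167 -0.20194989  0.42406753] [ 2.20386464e+00  2.23785626e+00 -6.46368640e-05] [ 0.74  0.08 -0.44  1.57  0.04  1.49  0.32]
n 18
[[3.77, 0.16, 0.05], [3.74, 0.52, 0.05], [3.67, 0.87, 0.05], [3.57, 1.22, 0.05], [3.44, 1.55, 0.05], [3.28, 1.88, 0.05], [3.08, 2.18, 0.05], [2.86, 2.46, 0.05], [1.61, 2.42, 2.2], [1.45, 2.51, 2.2], [1.28, 2.6, 2.2], [1.11, 2.68, 2.2], [0.94, 2.74, 2.2], [0.76, 2.8, 2.2], [0.58, 2.84, 2.2], [0.4, 2.87, 2.2], [0.21, 2.89, 2.2], [0.03, 2.9, 2.2]]
[[0.0, 0.0, -0.095], [0.0, 0.0, -0.095], [0.0, 0.0, -0.095], [0.0, 0.0, -0.095], [0.0, 0.0, -0.095], [0.0, 0.0, -0.095], [0.0, 0.0, -0.095], [0.0, 0.0, -0.095], [0.0, 0.0, -0.064], [0.0, 0.0, -0.064], [0.0, 0.0, -0.064], [0.0, 0.0, -0.064], [0.0, 0.0, -0.064], [0.0, 0.0, -0.064], [0.0, 0.0, -0.064], [0.0, 0.0, -0.064], [0.0, 0.0, -0.064], [0.0, 0.0, -0.064]]
```

Call:
carry_out(
  claw=[5,5,5,5,5,5,5,5,5,5,5,5,5,5,5,5,5,5,5,5],
  delta_pos=[
    [3.8,0.2,0],
    [3.7,0.5,0],
    [3.7,0.9,0],
    [3.6,1.2,0.1],
    [3.4,1.6,0.1],
    [3.3,1.9,0.1],
    [3.1,2.2,0.1],
    [2.9,2.5,0.1],
    [1.6,2.4,2.2],
    [1.4,2.5,2.2],
    [1.3,2.6,2.2],
    [1.1,2.7,2.2],
    [0.9,2.7,2.2],
    [0.8,2.8,2.2],
    [0.6,2.8,2.2],
    [0.4,2.9,2.2],
    [0.2,2.9,2.2],
    [0,2.9,2.2],
    [0,0,0],
    [0,0,0],
  ],
  angular=[
    [0,0,-0.095],
    [0,0,-0.095],
    [0,0,-0.095],
    [0,0,-0.095],
    [0,0,-0.095],
    [0,0,-0.095],
    [0,0,-0.095],
    [0,0,-0.095],
    [0,0,-0.064],
    [0,0,-0.064],
    [0,0,-0.064],
    [0,0,-0.064],
    [0,0,-0.064],
    [0,0,-0.064],
    [0,0,-0.064],
    [0,0,-0.064],
    [0,0,-0.064],
    [0,0,-0.064],
    [0,0,0],
    [0,0,0],
  ],
)

```text
clock: 5.0
position: [0.4831, 0.3827, 0.1981]
ee_rot: [-0.249, -3.13, 0.001]
force: [-0.4, -0.4, 0.8]
width: 0.545
gripper_force: 0.0
```

Run:
```python
from h import *
s=arm.observe();print(s["clock"],s["position"],s["ee_rot"],s["force"],s["ft_torque"],np.round(s["joints"],2))
plan([(.4800,.384,.09),(.480,.384,.047)],[2.991,2.991],step=2.0,ang=.13)
P=[arm.get_image(n) for n in("top","side")]
for p in P:
    for l in("pin_seat","bush","stop_face"):
        for q in arm.place_of(l,p)[:3]:
            c=np.array(q["centre"])*[640,480];print(l,round(q["conf"],2),c.round(1),atz(p,c,dict(pin_seat=.04,bush=.047,stop_face=.055)[l]).round(4))
a,b=P[0]["frame"][200:340,200:440],P[1]["frame"][170:350,240:440]
a=cv2.resize(a,None,fx=2.5,fy=2.5);b=cv2.resize(b,None,fx=3,fy=3)
cv2.imwrite("pics/ap.png",b[:,:,::-1])
```

```text
5.0 [0.48312087 0.38267685 0.19810043] [-2.48849110e-01 -3.13026245e+00  1.14400010e-03] [-0.40088118 -0.38674745  0.79787927] [ 0.05792274 -0.15018243  0.04261844] [-0.19  0.6  -0.88  1.58  0.48  1.2   0.24]
n 9
[[0.05, 0.02, 1.8], [0.05, 0.01, 1.8], [0.05, 0.01, 1.8], [0.05, 0.01, 1.8], [0.05, 0.01, 1.8], [0.05, 0.01, 1.8], [-0.0, -0.0, 1.43], [-0.0, -0.0, 1.43], [-0.0, -0.0, 1.43]]
[[-0.0, -0.0, -0.001], [-0.0, -0.0, -0.001], [-0.0, -0.0, -0.001], [-0.0, -0.0, -0.001], [-0.0, -0.0, -0.001], [-0.0, -0.0, -0.001], [0.0, -0.0, -0.0], [0.0, -0.0, -0.0], [0.0, -0.0, -0.0]]
pin_seat 0.86 [270.8 298.8] [0.5636 0.4062 0.04  ]
pin_seat 0.84 [326.9 294.5] [0.4802 0.3801 0.04  ]
pin_seat 0.57 [279.8 270.3] [0.568  0.3286 0.04  ]
bush 0.88 [316.  206.9] [0.5458 0.1024 0.047 ]
stop_face 0.73 [306.  225.2] [0.5488 0.1956 0.055 ]
```

View pics/ap.png

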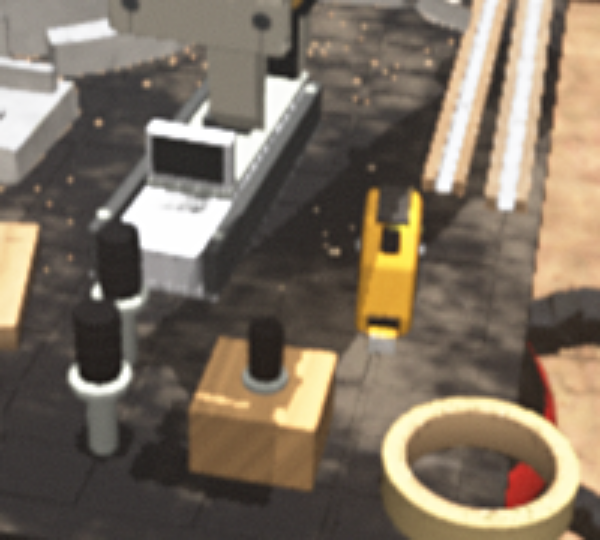

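Call:
carry_out(
  claw=[5,5,5,5,5,5,5,5,5,5,5,5],
  delta_pos=[
    [0.1,0,1.8],
    [0.1,0,1.8],
    [0,0,1.8],
    [0,0,1.8],
    [0,0,1.8],
    [0,0,1.8],
    [0,0,1.2],
    [0,0,1.0],
    [0,0,1.0],
    [0,0,1.0],
    [0,0,0],
    [0,0,0],
  ],
  angular=[
    [0,0,0],
    [0,0,0],
    [0,0,0],
    [0,0,0],
    [0,0,0],
    [0,0,0],
    [0,0,0],
    [0,0,0],
    [0,0,0],
    [0,0,0],
    [0,0,0],
    [0,0,0],
  ],
)

```text
clock: 6.6
position: [0.4816, 0.3829, 0.0488]
ee_rot: [-0.249, -3.132, -0.0]
force: [0.3, 0.3, 1.0]
width: 0.545
gripper_force: 0.0
```

Run:
```python
from h import *
s=arm.observe();print(s["clock"],s["position"],s["ee_rot"],s["force"],s["ft_torque"])
P=[arm.get_image(n) for n in("top","side")]
b=P[1]["frame"][210:350,240:420];b=cv2.resize(b,None,fx=4,fy=4,interpolation=2)
cv2.imwrite("pics/ap2.png",b[:,:,::-1])
```

```text
6.6 [0.48156177 0.38294191 0.04879033] [-2.4907760e-01 -3.1316154e+00 -4.4673862e-05] [0.32896428 0.31983037 0.9986357 ] [ 0.10809003 -0.18335652  0.01573794]
```

View pics/ap2.png

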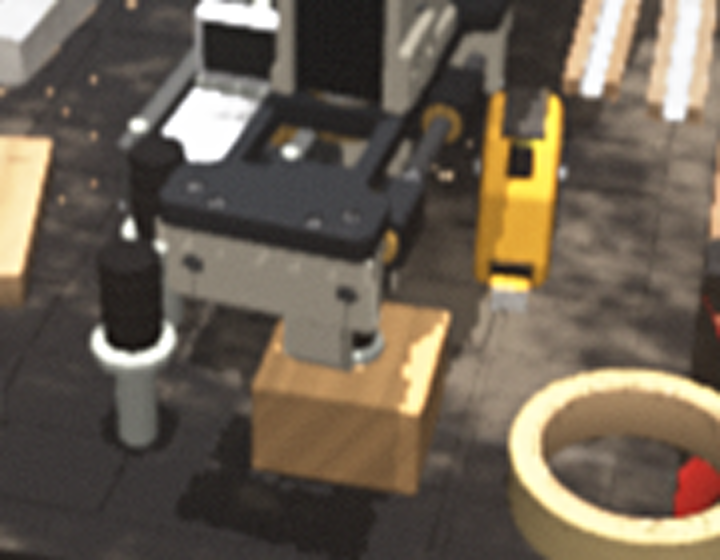

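Run:
```python
from h import *
p=arm.get_image("side")
for X in [(0.4805,.383,.0425),(0.4685,.383,.0425),(0.4925,.383,.0425),(0.4816,.41,.049),(0.4816,.42,.049),(.4816-.0095,.41,.049),(.4816+.0095,.41,.049),(.4816,.383,.0488)]:
    q=proj(p,X)[0];print(X,q.round(1),((q-[240,210])*4).round())
```

```text
(0.4805, 0.383, 0.0425) [326.5 294.3] [346. 337.]
(0.4685, 0.383, 0.0425) [334.1 295.2] [376. 341.]
(0.4925, 0.383, 0.0425) [318.8 293.5] [315. 334.]
(0.4816, 0.41, 0.049) [323.  301.6] [332. 366.]
(0.4816, 0.42, 0.049) [322.  305.8] [328. 383.]
(0.47209999999999996, 0.41, 0.049) [329.3 302.3] [357. 369.]
(0.4911, 0.41, 0.049) [316.8 300.9] [307. 364.]
(0.4816, 0.383, 0.0488) [325.8 291. ] [343. 324.]
```

Call:
carry_out(
  claw=[5,5,0,0,0,0,0,0,0,0],
  delta_pos=[
    [0.3,0,0],
    [0,0,0],
    [0,0,0],
    [0,0,0],
    [0,0,0],
    [0,0,0],
    [0,0,0],
    [0,0,0],
    [0,0,0],
    [0,0,0],
  ],
  angular=[
    [0,0,0],
    [0,0,0],
    [0,0,0],
    [0,0,0],
    [0,0,0],
    [0,0,0],
    [0,0,0],
    [0,0,0],
    [0,0,0],
    [0,0,0],
  ],
  force=15,
)

```text
clock: 7.75
position: [0.4789, 0.3847, 0.0492]
ee_rot: [0.249, 3.131, 0.004]
force: [1.1, 5.6, -0.1]
width: 0.193
gripper_force: 15.0
```

Call:
carry_out(
  claw=[0,0,0,0,0,0,0,0,0,0,0,0,0,0,0],
  delta_pos=[
    [0,0.2,0],
    [0,0.1,0],
    [0,0,0],
    [0,0,-0.3],
    [0,0,-0.6],
    [0,0,-1],
    [0,0,-1],
    [0,0,-1],
    [0,0,-1],
    [0,0,-1.5],
    [0,0,-1.5],
    [0,0,-1.5],
    [0,0,-1.0],
    [0,0,0],
    [0,0,0],
  ],
  angular=[
    [0,0,0],
    [0,0,0],
    [0,0,0],
    [0,0,0],
    [0,0,0],
    [0,0,0],
    [0,0,0],
    [0,0,0],
    [0,0,0],
    [0,0,0],
    [0,0,0],
    [0,0,0],
    [0,0,0],
    [0,0,0],
    [0,0,0],
  ],
  force=30,
)

```text
clock: 9.25
position: [0.4792, 0.3861, 0.1526]
ee_rot: [0.25, 3.131, -0.0]
force: [-0.1, 0.6, -1.9]
width: 0.191
gripper_force: 29.9
```

Run:
```python
from h import *
s=arm.observe();print(s["clock"],s["position"],s["ee_rot"],s["force"],s["width"])
T=np.array(s["position"])
P=[arm.get_image(n) for n in("top","side")]
for l in("pin","pin_seat","bush","stop_face"):
  for p in P:
    for q in arm.place_of(l,p)[:4]:
        c=np.array(q["centre"])*[640,480];z=dict(pin=T[2]-.041,pin_seat=T[2]-.009,bush=.047,stop_face=.055)[l]
        print(l,round(q["conf"],2),c.round(1),atz(p,c,z).round(4))
plan([(.543,.101,T[2])],[2.991],step=3)
save(P[1],"lift.png");save(P[0],"liftt.png")
cv2.imwrite("pics/l.png",cv2.resize(P[1]["frame"][190:340,250:430],None,fx=4,fy=4,interpolation=2)[:,:,::-1])
```

```text
9.25 [0.4791715  0.3860589  0.15264007] [ 2.49546554e-01  3.13145255e+00 -3.11621611e-04] [-0.06012042  0.64648128 -1.90151787] 0.19069359608354325
pin 0.88 [273.  319.1] [0.5248 0.5335 0.1116]
pin 0.74 [278.9 290.2] [0.5316 0.4749 0.1116]
pin 0.67 [312.4 236. ] [0.5129 0.327  0.1116]
pin 0.56 [327.  253.5] [0.4823 0.3736 0.1116]
pin_seat 0.8 [329.4 238.9] [0.4777 0.3839 0.1436]
pin_seat 0.8 [272.6 299.5] [0.5236 0.5353 0.1436]
bush 0.53 [415.4 236.9] [0.5446 0.103  0.047 ]
bush 0.59 [217.5 319.7] [0.6241 0.4754 0.047 ]
stop_face 0.63 [304.4 224.4] [0.5524 0.193  0.055 ]
n 10
[[-1.08, -2.72, -0.0], [-1.08, -2.72, -0.0], [-1.08, -2.72, -0.0], [-1.08, -2.72, -0.0], [-1.07, -2.72, -0.0], [-1.07, -2.72, -0.0], [-1.07, -2.72, -0.0], [-1.07, -2.72, -0.0], [-1.06, -2.72, -0.0], [-1.06, -2.72, -0.0]]
[[-0.0, -0.0, -0.001], [-0.0, -0.0, -0.001], [-0.0, -0.0, -0.001], [-0.0, -0.0, -0.001], [-0.0, -0.0, -0.001], [-0.0, -0.0, -0.001], [-0.0, -0.0, -0.001], [-0.0, -0.0, -0.001], [-0.0, -0.0, -0.001], [-0.0, -0.0, -0.001]]
```

View pics/l.png

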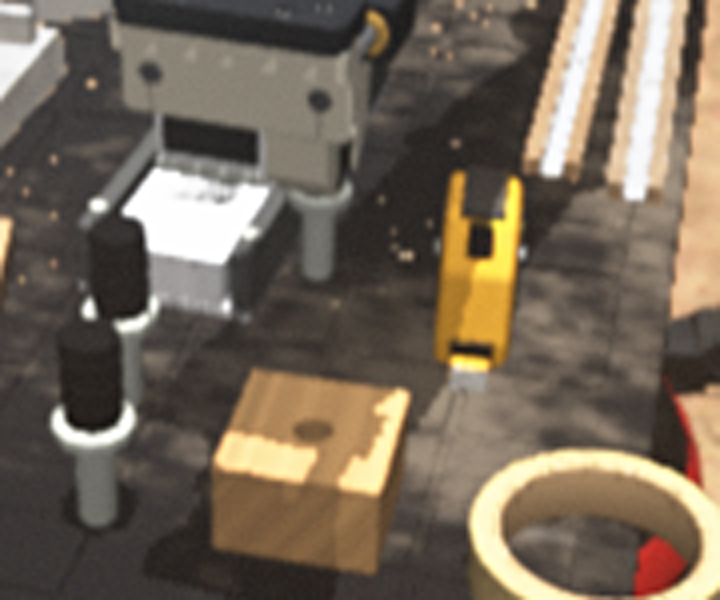

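Run:
```python
from h import *
P={n:arm.get_image(n) for n in("top","side")}
for n,c0 in(("top",(417,237)),("side",(317,208))):
    g=cv2.imread(f"pics/{n}0.png",0);x,y=c0
    sub=(g[y-14:y+15,x-16:x+17]<110).astype(np.uint8)
    k,lab,st,ce=cv2.connectedComponentsWithStats(sub);i=lab[14,16]
    if i==0:i=1+np.argmax(st[1:,4])
    m=(lab==i).astype(np.uint8);c=max(cv2.findContours(m,0,1)[0],key=cv2.contourArea)
    print(n,st[i]);cen=ce[i]+[x-16,y-14];print(cen,atz(P[n],cen,.047).round(4))
    r=cv2.minAreaRect(c);W=[atz(P[n],q+np.array([x-16,y-14]),.047)[:2].round(4).tolist() for q in cv2.boxPoints(r)];print(W)
    if n=="side": print("\n".join("".join("#" if v else "." for v in row) for row in m))
# pin in saved lift image
p=P["side"]
for px,z in(((329.5,258.3),.1116),((330,238.8),.1436)):print(atz(p,px,z).round(4))
g=cv2.imread("pics/lift.png",0);print(g[244:262,320:342])
```

```text
top [13 10  8  7 17]
[418.23529412 234.94117647] [0.5481 0.0981 0.047 ]
[[0.5497, 0.1054], [0.5549, 0.1011], [0.5463, 0.0908], [0.5411, 0.0951]]
side [ 7 10 19 11 99]
[317.41414141 209.26262626] [0.5412 0.1123 0.047 ]
[[0.5593, 0.1247], [0.563, 0.0859], [0.525, 0.0951], [0.5226, 0.1331]]
.................................
.................................
.................................
.................................
.................................
.................................
.................................
.................................
.................................
.................................
............#....................
.............########............
.............########....#.......
.............########...##.......
..............######...###.......
.......#######.........###.......
.......############...###........
.......#################.........
...........############..........
.................######..........
....................##...........
.................................
.................................
.............................
[... 1195 characters left out ...]
4 104  93  65  48  39  46  45
   44  45  45  42]
 [ 56  64  72  68  68  81 103 109 114 113 112 107  95  65  47  46  48  49
   45  44  45  44]
 [ 66  78  75  66  60  76 103 111 114 112 111 107  93  66  50  48  52  50
   45  48  42  46]
 [ 74  86  76  62  60  77 100 113 114 116 113 108  92  59  49  46  47  51
   46  50  48  47]
 [ 76  76  70  59  57  70  91 110 113 114 111 103  76  51  40  42  45  49
   45  47  48  46]
 [ 63  62  64  63  56  57  67  85  94 100  94  83  63  47  41  46  47  46
   51  48  45  47]
 [ 62  63  62  59  58  53  51  57  67  68  66  58  48  44  44  46  46  47
   47  47  45  48]
 [ 65  64  61  59  55  52  47  50  50  51  53  51  51  49  50  49  46  53
   55  54  53  56]]
```

Call:
carry_out(
  claw=[0,0,0,0,0,0,0,0,0,0,0,0,0,0,0,0],
  delta_pos=[
    [-0.5,-1.3,0],
    [-1.1,-2.7,0],
    [-1.1,-2.7,0],
    [-1.1,-2.7,0],
    [-1.1,-2.7,0],
    [-1.1,-2.7,0],
    [-1.1,-2.7,0],
    [-1.1,-2.7,0],
    [-1.1,-2.7,0],
    [-1.1,-2.7,0],
    [-0.4,-1.4,0],
    [0,0,1],
    [0,0,1],
    [0,0,1],
    [0,0,0],
    [0,0,0],
  ],
  angular=[
    [0,0,0],
    [0,0,0],
    [0,0,0],
    [0,0,0],
    [0,0,0],
    [0,0,0],
    [0,0,0],
    [0,0,0],
    [0,0,0],
    [0,0,0],
    [0,0,0],
    [0,0,0],
    [0,0,0],
    [0,0,0],
    [0,0,0],
    [0,0,0],
  ],
)

```text
clock: 11.45
position: [0.5425, 0.1037, 0.1224]
ee_rot: [-0.246, -3.131, -0.0]
force: [-0.4, -0.1, -0.2]
width: 0.185
gripper_force: 29.9
```

Run:
```python
from h import *
s=arm.observe();print(s["clock"],s["position"],s["ee_rot"],s["force"],s["width"])
P=[arm.get_image(n) for n in("side","top")]
save(P[0],"hov.png")
a=cv2.resize(P[0]["frame"][150:240,265:365],None,fx=6,fy=6,interpolation=2)
b=cv2.resize(cv2.imread("pics/side0.png")[150:240,265:365],None,fx=6,fy=6,interpolation=2)
im=np.hstack([a[:,:,::-1],b])
cv2.imwrite("pics/h1.png",cv2.resize(im,(800,360)))
T=np.array(s["position"])
for l in("pin","pin_seat","bush"):
  for p in P:
    for q in arm.place_of(l,p)[:4]:
        c=np.array(q["centre"])*[640,480];z=dict(pin=T[2]-.041,pin_seat=T[2]-.009,bush=.047,stop_face=.055)[l]
        print(l,round(q["conf"],2),c.round(1),atz(p,c,z).round(4))
```

```text
11.45 [0.54254297 0.1036715  0.12237714] [-2.46209191e-01 -3.13106180e+00 -3.55229078e-04] [-0.36687598 -0.13254153 -0.21538766] 0.1847109636345551
pin 0.91 [275.9 288.6] [0.5473 0.433  0.0814]
pin 0.66 [317.7 190.2] [0.5439 0.0948 0.0814]
pin 0.59 [273.9 317.5] [0.5344 0.4957 0.0814]
pin 0.77 [246.1 229.2] [0.5468 0.3922 0.0814]
pin 0.67 [289.  226.2] [0.5532 0.3208 0.0814]
pin_seat 0.75 [270.9 294.5] [0.5391 0.488  0.1134]
pin_seat 0.57 [279.8 269.9] [0.5409 0.4307 0.1134]
pin_seat 0.42 [316.  176.5] [0.5466 0.0998 0.1134]
pin_seat 0.25 [366.1 268.3] [0.4213 0.405  0.1134]
pin_seat 0.83 [244.2 223.6] [0.5505 0.3909 0.1134]
pin_seat 0.54 [284.7 220.9] [0.5562 0.3261 0.1134]
bush 0.92 [317.4 207.6] [0.5425 0.1051 0.047 ]
bush 0.65 [420. 235.] [0.5481 0.0951 0.047 ]
```

View pics/h1.png

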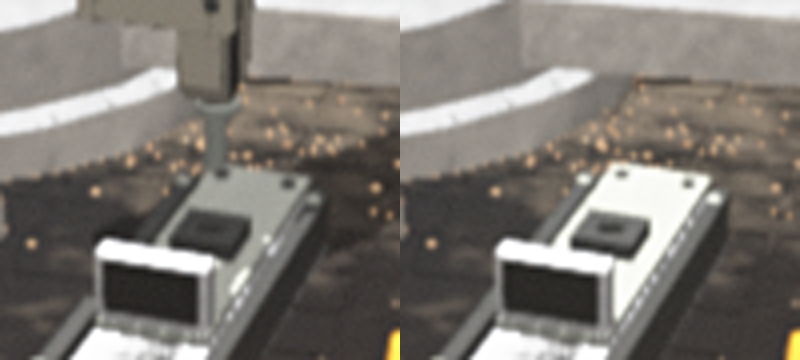

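Run:
```python
from h import *
p=arm.get_image("side")
h=cv2.imread("pics/hov.png",0);a=cv2.imread("pics/side0.png",0)
print(h[176:198,310:328]);print(a[198:218,304:332])
for px in((319,192),(318.7,190)):print(atz(p,px,.0814).round(4))
for px in((317.7,207),):print(atz(p,px,.047).round(4))
# expected pixel paths
B=atz(p,(317.7,207),.047)
print([proj(p,B+[0,0,dz])[0].round(1).tolist() for dz in(0,.034)])
```

```text
[[123 120 116 114 126 124 122 119 124 126 130 129 132 138 129 126 139 139]
 [123 116 118 110 107 113 126 131 135 135 134 132 125 118 109 117 125 130]
 [118 117 113 109 104 101 106 112 114 116 115 110 105 106 114 121 125 123]
 [113 115 114 113 114 109 106 106 109 106 104  99  99 114 125 133 131 124]
 [115 120 132 134 129 126 105 102 109 108 106  95 107 125 130 129 123 121]
 [130 129 150 164 147 130 108 103 109 110 105 106 121 133 131 128 117 120]
 [135 137 146 162 146 130 106 104 111 108 104 116 141 139 131 129 123 123]
 [133 142 136 140 136 133 108 104 106 110 106 112 138 131 129 124 127 126]
 [142 167 139 127 143 157 116 101 107 109 106 101 112 120 116 115 113 114]
 [132 155 124 120 172 185 123 101 109 110 102  97  99 104 103  97  92  94]
 [101 104  90 102 162 181 124 102 110 110 104  95  90  93  88  84  80  76]
 [ 97  91  72  74 105 136 111 103 108 109 104  94  90  95  80  81  94  93]
 [ 92  87  72  65  78  88  95 104 107 111 105  96 116 139  99 104 148 137]
 [104  88  76  73  76  84  96 103 109 109 103  90 112 136 100  99 138 124]
 [137 103  86  88  99 100  95 105 110 109 102  98 
[... 2293 characters left out ...]
251 240 191]
 [254 254 255 253 249 250 249 247 226 207 169 145 130 120  78  56  51  52
   50  86 184 249 253 251 252 250 206 156]
 [255 255 255 255 255 255 255 255 255 255 253 252 251 240 162 122 112  94
   96 152 242 254 251 251 251 232 155 133]
 [255 255 255 255 255 255 255 255 255 255 255 255 255 255 210 224 228 204
  197 223 251 252 250 252 241 179 133 133]
 [230 239 244 245 250 255 255 255 255 255 255 255 255 239 210 250 254 249
  245 247 250 250 251 250 206 138 152 139]
 [106 115 122 137 162 195 224 237 242 243 248 253 248 190 193 250 253 251
  249 249 250 250 251 232 156 130 141 129]]
[0.5398 0.1028 0.0814]
[0.542  0.0936 0.0814]
[0.5423 0.1023 0.047 ]
[[317.7, 207.0], [317.8, 192.0]]
```

Run:
```python
from h import *
p=arm.get_image("top");P2=arm.get_image("side")
a=cv2.imread("pics/top0.png",0).astype(float);print(a[222:252,402:432].astype(int))
# model fit: boss square 34 dark on bright plate, hole darker
def fit(p,a,z,yaw):
    best=[]
    for x in np.arange(.535,.556,.0005):
        for y in np.arange(.09,.112,.0005):
            c,s=np.cos(yaw),np.sin(yaw);M=np.array([[c,-s],[s,c]])
            t=np.linspace(0,2*np.pi,40,endpoint=False);cs=np.stack([np.cos(t),np.sin(t)],1)
            f=lambda r:cv2.remap(a.astype(np.float32),*[v.astype(np.float32).reshape(1,-1) for v in proj(p,np.c_[np.array([x,y])+cs*r,np.full(40,z)]).T],1).mean()
            best.append((f(.0105)-f(.0045),x,y))
    best.sort();return best[-5:]
print("top",fit(p,a,.047,-.15))
b=cv2.imread("pics/side0.png",0).astype(float);print("side",fit(P2,b,.047,-.15))
```

```text
[[252 252 252 252 252 252 252 252 252 251 249 247 244 243 242 228 206 181
  130 102  87  68  68  71  74  79  86  94  97 102]
 [252 252 252 252 252 252 252 252 252 252 252 252 252 252 252 250 249 247
  244 242 241 229 206 183 131 103  89  68  69  71]
 [252 252 252 252 252 252 252 252 252 252 252 252 252 252 252 252 252 252
  252 252 252 251 249 247 244 242 242 241 230 206]
 [252 252 252 252 252 252 252 250 250 252 252 252 252 252 252 252 252 252
  252 252 252 252 252 252 252 252 252 252 251 249]
 [252 252 252 252 252 252 241 206 211 226 231 236 244 247 250 252 252 252
  252 252 251 252 252 252 252 252 252 252 252 252]
 [252 252 252 252 252 248 199 137 150 158 164 176 192 199 212 226 231 235
  244 247 250 252 252 252 252 252 252 252 252 252]
 [252 252 252 252 252 238 162 141 151 153 152 151 151 151 151 158 164 174
  192 198 209 226 230 235 244 247 250 252 252 252]
 [252 252 252 252 252 227 132 142 152 151 151 152 153 151 151 151 150 150
  151 152 149 157 164 172 189 199 240 252 252 252]
 [252 252 252 252 252 222 124 142 152 152 150 151 150 151 150 152 151 150
  151 151 150 148 148 148 
[... 2787 characters left out ...]
99999999978), np.float64(0.11100000000000002)), (np.float32(50.381104), np.float64(0.5554999999999978), np.float64(0.11150000000000002)), (np.float32(50.526093), np.float64(0.5559999999999977), np.float64(0.11100000000000002)), (np.float32(51.462326), np.float64(0.5559999999999977), np.float64(0.11150000000000002))]
side [(np.float32(48.220337), np.float64(0.5514999999999982), np.float64(0.09)), (np.float32(48.591576), np.float64(0.5524999999999981), np.float64(0.0905)), (np.float32(48.92798), np.float64(0.5519999999999982), np.float64(0.0905)), (np.float32(49.541206), np.float64(0.5524999999999981), np.float64(0.09)), (np.float32(49.59053), np.float64(0.5519999999999982), np.float64(0.09))]
```

Run:
```python
from h import *
p=arm.get_image("top");q=arm.get_image("side")
print(atz(p,(417,236.9),.047),atz(q,(317.3,206.7),.047))
T=arm.observe();print(T["position"],T["force"],T["ft_torque"])
```

```text
[0.54465696 0.10029415 0.047     ] [0.54337059 0.10111525 0.047     ]
[0.54306572 0.10249441 0.12275879] [ 0.33738713  0.81978359 -1.19354517] [ 0.15558324 -0.09092342 -0.0080525 ]
```

Call:
carry_out(
  claw=[0,0,0,0,0,0,0,0,0,0,0,0,0],
  delta_pos=[
    [-0.2,-0.2,0],
    [0,0,0.8],
    [0,0,0.8],
    [0,0,0.8],
    [0,0,0.4],
    [0,0,0.2],
    [0,0,0.1],
    [0,0,0.1],
    [0,0,0.1],
    [0,0,0.1],
    [0,0,0.1],
    [0,0,0.1],
    [0,0,0],
  ],
  angular=[
    [0,0,0],
    [0,0,0],
    [0,0,0],
    [0,0,0],
    [0,0,0],
    [0,0,0],
    [0,0,0],
    [0,0,0],
    [0,0,0],
    [0,0,0],
    [0,0,0],
    [0,0,0],
    [0,0,0],
  ],
)

```text
clock: 13.4
position: [0.5446, 0.1002, 0.0866]
ee_rot: [-0.249, -3.132, 0.0]
force: [-0.9, -0.6, -0.5]
width: 0.189
gripper_force: 29.9
```

Call:
carry_out(
  claw=[0,0,0,0,0,0],
  delta_pos=[
    [0,0,0.1],
    [0,0,0.1],
    [0,0,0.1],
    [0,0,0.1],
    [0,0,0],
    [0,0,0],
  ],
  angular=[
    [0,0,0],
    [0,0,0],
    [0,0,0],
    [0,0,0],
    [0,0,0],
    [0,0,0],
  ],
)

```text
clock: 14.0
position: [0.5447, 0.1003, 0.0827]
ee_rot: [-0.249, -3.132, 0.0]
force: [-0.4, -0.4, -0.7]
width: 0.186
gripper_force: 29.9
```

Call:
carry_out(
  claw=[0,0,0,0,0,0,0,0],
  delta_pos=[
    [0,0,0.1],
    [0,0,0.1],
    [0,0,0.1],
    [0,0,0.1],
    [0,0,0.1],
    [0,0,0.1],
    [0,0,0.1],
    [0,0,0],
  ],
  angular=[
    [0,0,0],
    [0,0,0],
    [0,0,0],
    [0,0,0],
    [0,0,0],
    [0,0,0],
    [0,0,0],
    [0,0,0],
  ],
)

```text
clock: 14.8
position: [0.5447, 0.1003, 0.0756]
ee_rot: [-0.249, -3.132, -0.0]
force: [0.9, -0.8, -1.9]
width: 0.188
gripper_force: 29.9
```

Call:
carry_out(
  claw=[0,0,0,0,0,0,0,0,0,0],
  delta_pos=[
    [0,0,0.1],
    [0,0,0.1],
    [0,0,0.1],
    [0,0,0.05],
    [0,0,0.05],
    [0,0,0.05],
    [0,0,0.05],
    [0,0,0.05],
    [0,0,0],
    [0,0,0],
  ],
  angular=[
    [0,0,0],
    [0,0,0],
    [0,0,0],
    [0,0,0],
    [0,0,0],
    [0,0,0],
    [0,0,0],
    [0,0,0],
    [0,0,0],
    [0,0,0],
  ],
)

```text
clock: 15.8
position: [0.545, 0.1004, 0.0708]
ee_rot: [0.249, 3.131, -0.0]
force: [-1.3, -0.9, 5.5]
width: 0.193
gripper_force: 29.9
```

Call:
carry_out(
  claw=[0,0,0,0,0,0,0,0,0,0,0,0],
  delta_pos=[
    [0,0,0.03],
    [0,0.05,0],
    [0,0.1,0],
    [0,0.1,0],
    [0,0.1,0],
    [0,0.1,0],
    [0,0.1,0],
    [0,0.1,0],
    [0,0.1,0],
    [0,0.1,0],
    [0,0.1,0],
    [0,0.1,0],
  ],
  angular=[
    [0,0,0],
    [0,0,0],
    [0,0,0],
    [0,0,0],
    [0,0,0],
    [0,0,0],
    [0,0,0],
    [0,0,0],
    [0,0,0],
    [0,0,0],
    [0,0,0],
    [0,0,0],
  ],
)

```text
clock: 17.0
position: [0.5465, 0.107, 0.0705]
ee_rot: [0.253, 3.131, -0.009]
force: [-2.2, -10.5, 14.6]
width: 0.188
gripper_force: 30.2
```

Call:
carry_out(
  claw=[0,0,0,0],
  delta_pos=[
    [0,0,-0.03],
    [0,0,0],
    [0,0,0],
    [0,0,0],
  ],
  angular=[
    [0,0,0],
    [0,0,0],
    [0,0,0],
    [0,0,0],
  ],
)

```text
clock: 17.4
position: [0.5465, 0.1081, 0.0706]
ee_rot: [0.252, 3.131, -0.006]
force: [-1.2, -7.6, 8.4]
width: 0.193
gripper_force: 30.1
```

Run:
```python
from h import *
s=arm.observe();print(s["position"],s["force"],s["ft_torque"],s["ee_rot"])
q=arm.get_image("side");save(q,"sl.png")
for l in("bush","stop_face"):
    for r in arm.place_of(l,q)[:1]:print(l,r["conf"],np.array(r["centre"])*[640,480])
a=cv2.resize(q["frame"][150:240,265:365],None,fx=6,fy=6,interpolation=2)
cv2.imwrite("pics/sl2.png",a[:,:,::-1])
```

```text
[0.54654103 0.10806942 0.07056831] [-1.21307355 -7.64144545  8.38018037] [-1.84638723  0.15918618  0.02245189] [ 0.25195766  3.1312265  -0.00630852]
bush 0.7 [313.984 207.504]
```

View pics/sl2.png

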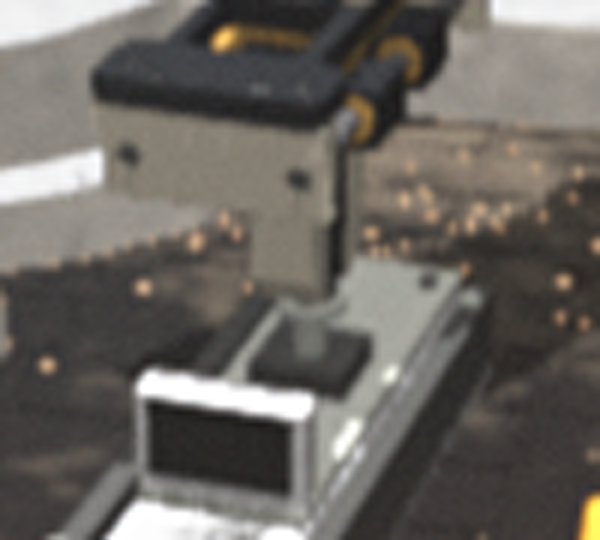

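Call:
carry_out(
  claw=[0,0,0,0,0,0],
  delta_pos=[
    [0,0.1,0],
    [0,0.1,0],
    [0,0.1,0],
    [0,0.1,0],
    [0,0.1,0],
    [0,0,0],
  ],
  angular=[
    [0,0,0],
    [0,0,0],
    [0,0,0],
    [0,0,0],
    [0,0,0],
    [0,0,0],
  ],
)

```text
clock: 18.15
position: [0.5473, 0.1131, 0.0706]
ee_rot: [0.252, 3.131, -0.006]
force: [-1.3, -7.0, 8.9]
width: 0.188
gripper_force: 30.1
```

Call:
carry_out(
  claw=[0,0,0,0,0],
  delta_pos=[
    [0,0.1,0.01],
    [0,0.1,0],
    [0,0.1,0],
    [0,0.1,0],
    [0,0,0],
  ],
  angular=[
    [0,0,0],
    [0,0,0],
    [0,0,0],
    [0,0,0],
    [0,0,0],
  ],
)

```text
clock: 18.65
position: [0.5479, 0.1168, 0.0706]
ee_rot: [0.252, 3.131, -0.007]
force: [-2.3, -7.3, 11.1]
width: 0.189
gripper_force: 30.1
```

Call:
carry_out(
  claw=[0,0,0,0,0],
  delta_pos=[
    [0,0.1,-0.01],
    [0,0.1,0],
    [0,0.1,0],
    [0,0.1,0],
    [0,0,0],
  ],
  angular=[
    [0,0,0],
    [0,0,0],
    [0,0,0],
    [0,0,0],
    [0,0,0],
  ],
)

```text
clock: 19.15
position: [0.5485, 0.1209, 0.0706]
ee_rot: [0.252, 3.131, -0.007]
force: [-0.4, -7.9, 9.8]
width: 0.188
gripper_force: 30.1
```

Call:
carry_out(
  claw=[0,0,0,0,0],
  delta_pos=[
    [0,0.1,0],
    [0,0.1,0],
    [0,0.1,0],
    [0,0.1,0],
    [0,0,0],
  ],
  angular=[
    [0,0,0],
    [0,0,0],
    [0,0,0],
    [0,0,0],
    [0,0,0],
  ],
)

```text
clock: 19.65
position: [0.5491, 0.1248, 0.0706]
ee_rot: [0.252, 3.131, -0.007]
force: [-1.5, -6.7, 9.6]
width: 0.191
gripper_force: 30.1
```

Call:
carry_out(
  claw=[0,0,0,0,0],
  delta_pos=[
    [0,0.1,0],
    [0,0.1,0],
    [0,0.1,0],
    [0,0.1,0],
    [0,0,0],
  ],
  angular=[
    [0,0,0],
    [0,0,0],
    [0,0,0],
    [0,0,0],
    [0,0,0],
  ],
)

```text
clock: 20.15
position: [0.5497, 0.1288, 0.0706]
ee_rot: [0.252, 3.131, -0.007]
force: [-1.6, -6.7, 10.1]
width: 0.186
gripper_force: 30.1
```

Call:
carry_out(
  claw=[0,0,0,0,0],
  delta_pos=[
    [0,0.1,0],
    [0,0.1,0],
    [0,0.1,0],
    [0,0.1,0],
    [0,0,0],
  ],
  angular=[
    [0,0,0],
    [0,0,0],
    [0,0,0],
    [0,0,0],
    [0,0,0],
  ],
)

```text
clock: 20.65
position: [0.5504, 0.1333, 0.0705]
ee_rot: [0.251, 3.131, -0.005]
force: [-1.2, -5.0, 6.4]
width: 0.186
gripper_force: 30.0
```

Call:
carry_out(
  claw=[0,0,0],
  delta_pos=[
    [0,0,0.03],
    [0,0.05,0],
    [0,0,0],
  ],
  angular=[
    [0,0,0],
    [0,0,0],
    [0,0,0],
  ],
)

```text
clock: 20.95
position: [0.5505, 0.1335, 0.0704]
ee_rot: [0.251, 3.131, -0.006]
force: [-2.2, -6.1, 10.2]
width: 0.188
gripper_force: 30.1
```

Call:
carry_out(
  claw=[0,0,0],
  delta_pos=[
    [0,0.1,0],
    [0,0.1,0],
    [0,0,0],
  ],
  angular=[
    [0,0,0],
    [0,0,0],
    [0,0,0],
  ],
)

```text
clock: 21.25
position: [0.5508, 0.1361, 0.0701]
ee_rot: [0.251, 3.131, -0.004]
force: [-0.7, -3.3, 2.8]
width: 0.185
gripper_force: 30.0
```

Call:
carry_out(
  claw=[0,0,0,0],
  delta_pos=[
    [0,0,0.05],
    [0,0,0.05],
    [0,0,0],
    [0,0,0],
  ],
  angular=[
    [0,0,0],
    [0,0,0],
    [0,0,0],
    [0,0,0],
  ],
)

```text
clock: 21.65
position: [0.5508, 0.1376, 0.0689]
ee_rot: [0.25, 3.132, -0.0]
force: [0.1, -3.5, 2.6]
width: 0.187
gripper_force: 30.0
```

Call:
carry_out(
  claw=[0,0,0,0,0],
  delta_pos=[
    [0,0,0.1],
    [0,0,0.1],
    [0,0,0.1],
    [0,0,0],
    [0,0,0],
  ],
  angular=[
    [0,0,0],
    [0,0,0],
    [0,0,0],
    [0,0,0],
    [0,0,0],
  ],
)

```text
clock: 22.15
position: [0.5506, 0.138, 0.0657]
ee_rot: [-0.249, -3.132, -0.001]
force: [1.2, -2.7, -0.6]
width: 0.183
gripper_force: 30.0
```

Call:
carry_out(
  claw=[0,0,0,0,0,0,0,0,0,0],
  delta_pos=[
    [0,-0.05,0.1],
    [0,0,0.1],
    [0,0,0.1],
    [0,0,0.1],
    [0,0,0.1],
    [0,0,0.1],
    [0,0,0.1],
    [0,0,0.1],
    [0,0,0],
    [0,0,0],
  ],
  angular=[
    [0,0,0],
    [0,0,0],
    [0,0,0],
    [0,0,0],
    [0,0,0],
    [0,0,0],
    [0,0,0],
    [0,0,0],
    [0,0,0],
    [0,0,0],
  ],
)

```text
clock: 23.15
position: [0.5505, 0.1374, 0.0578]
ee_rot: [-0.249, -3.131, -0.0]
force: [1.1, 1.2, 1.3]
width: 0.191
gripper_force: 30.0
```

Call:
carry_out(
  claw=[0,0,0,0,0,0],
  delta_pos=[
    [0,0,0.1],
    [0,0,0.05],
    [0,0,0.05],
    [0,0,0.05],
    [0,0,0],
    [0,0,0],
  ],
  angular=[
    [0,0,0],
    [0,0,0],
    [0,0,0],
    [0,0,0],
    [0,0,0],
    [0,0,0],
  ],
)

```text
clock: 23.75
position: [0.5506, 0.1374, 0.0557]
ee_rot: [0.249, 3.131, -0.0]
force: [-0.4, -0.0, 6.9]
width: 0.187
gripper_force: 30.0
```

Call:
carry_out(
  claw=[0,0,0,0],
  delta_pos=[
    [0,0,0.05],
    [0,0,0.05],
    [0,0,0],
    [0,0,0],
  ],
  angular=[
    [0,0,0],
    [0,0,0],
    [0,0,0],
    [0,0,0],
  ],
)

```text
clock: 24.15
position: [0.5507, 0.1376, 0.0556]
ee_rot: [0.249, 3.131, -0.0]
force: [-3.6, 0.0, 15.7]
width: 0.19
gripper_force: 30.0
```

Call:
carry_out(
  claw=[0,0,4,4,4,4,4,4,4,4,4,4,4,4,4,4],
  delta_pos=[
    [0,0,-0.1],
    [0,0,0],
    [0,0,0],
    [0,0,0],
    [0,0,0],
    [0,0,0],
    [0,0,-0.5],
    [0,0,-1.0],
    [0,0,-1.0],
    [0,0,-1.5],
    [0,0,-2.0],
    [0,0,-2.5],
    [0,0,-2.5],
    [0,0,-2],
    [0,0,0],
    [0,0,0],
  ],
  angular=[
    [0,0,0],
    [0,0,0],
    [0,0,0],
    [0,0,0],
    [0,0,0],
    [0,0,0],
    [0,0,0],
    [0,0,0],
    [0,0,0],
    [0,0,0],
    [0,0,0],
    [0,0,0],
    [0,0,0],
    [0,0,0],
    [0,0,0],
    [0,0,0],
  ],
)

```text
clock: 25.75
position: [0.5508, 0.1373, 0.1864]
ee_rot: [0.249, 3.13, 0.0]
force: [1.1, -0.2, -0.2]
width: 0.434
gripper_force: 0.0
```

Run:
```python
from h import *
s=arm.observe();print(s["clock"],s["position"],s["force"],s["width"])
q=arm.get_image("side")
cv2.imwrite("pics/fin.png",cv2.resize(q["frame"][140:340,240:440],None,fx=3,fy=3,interpolation=2)[:,:,::-1])
```

```text
25.75 [0.55082076 0.13731433 0.18635668] [ 1.13711963 -0.17067642 -0.17041543] 0.4340237919830101
```

View pics/fin.png

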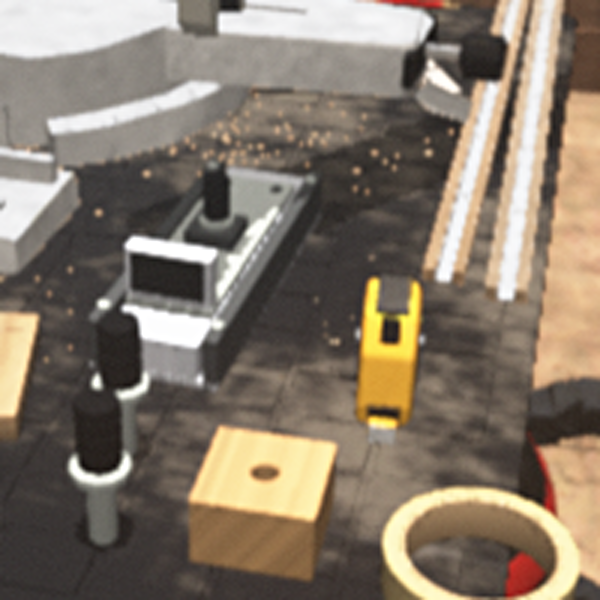

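The picture shows the pin upright in the bush with its flange flat on the boss, at crop (215,205), full image about (312,208). The rest is empty, the other things are where they were, and the gripper is clear.

```bash
python3 -c "
from cell import arm
print(arm.sign_off())"
```

```text
the job is handed in; nothing more can be done
None
```

The pin is through the bush and down in the hidden hole, about 15 mm below the strip, with its flange seated on the bush. I let go, moved the gripper clear and handed the job in at about 26 s. The highest force in the wrist readings was about 16 N, but those come only at the end of each move. While sliding, the press was mostly 9 to 11 N, with one reading of about 15 N early on.

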